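# Sort the model pieces back into their stock trays

### The job

The site model is finished: sort the five leftover pieces on the cutting mat back into the grey stock trays, the two white foam blocks with the foam, the two trees with the trees and the timber house with the timber. Stand each piece upright on the floor of an empty pocket, one piece to a pocket, and do not knock the stick study model or the water bottle.

Things in the scene. Friction and masses are not known exactly. Their poses are not given: they have to be found in the camera images.
- foam_tower: loose white foam massing block, the taller and square one: 40 x 40 mm, 65 mm tall. Origin: centre of its underside; x and y square to its side faces, z up. Starts upright on the green cutting mat, whose surface is 3 mm above the table.
- foam_slab: loose white foam massing block, the lower, oblong one: 58 mm along its x, 38 mm along its y, 50 mm tall. Origin: centre of its underside; z up. Starts upright on the green cutting mat, whose surface is 3 mm above the table.
- tree_round: loose model tree with a rounded mid-green crown: pale wooden foot disc 36 mm across and 6 mm thick, thin trunk, crown 36 mm across with near-upright sides from 33 to 57 mm above the underside, top at 68 mm. Origin: centre of its underside; z up, round about z. Starts upright on the green cutting mat, whose surface is 3 mm above the table.
- tree_poplar: loose model tree with a slim, columnar dark-green crown (poplar): pale wooden foot disc 36 mm across and 6 mm thick, crown 27 mm across with near-upright sides from 23 to 59 mm above the underside, top at 70 mm. Origin: centre of its underside; z up, round about z. Starts upright on the green cutting mat, whose surface is 3 mm above the table.
- timber_house: loose solid timber house block with a gable roof: 50 mm along its x (the ridge), 40 mm along its y, pale walls 44 mm tall up to the eaves, darker 45-degree roof with its ridge at 64 mm. Origin: centre of its underside; z up. Starts upright on the green cutting mat, whose surface is 3 mm above the table.
- tray_foam: the foam tray: fixed grey tray, 180 x 180 x 20 mm tall, walls and cross dividers 4 mm thick, floor 4 mm above the table; 2 x 2 pockets 84 mm wide centred at x, y = +-44 mm. Origin: centre of its underside; x points away from the robot (within 12 deg), y to the robot's left. The two -x pockets (near the robot) are empty; the two +x ones hold fixed white foam blocks up to 50 mm tall.
- tray_tree: the tree tray: fixed grey tray, 180 x 180 x 20 mm tall, walls and cross dividers 4 mm thick, floor 4 mm above the table; 2 x 2 pockets 84 mm wide centred at x, y = +-44 mm. Origin: centre of its underside; x points away from the robot (within 12 deg), y to the robot's left. The two -x pockets (near the robot) are empty; the two +x ones hold fixed round-crowned green trees 68 mm tall.
- tray_timber: the timber tray: fixed grey tray, 180 x 180 x 20 mm tall, walls and cross dividers 4 mm thick, floor 4 mm above the table; 2 x 2 pockets 84 mm wide centred at x, y = +-44 mm. Origin: centre of its underside; x points away from the robot (within 12 deg), y to the robot's left. Three pockets hold fixed timber houses 64 mm tall; only the -x, +y pocket (near the robot, left) is empty.
- study_model: delicate study model of timber sticks and white card roofs on a brown card base 160 x 128 mm, 57 mm tall, loose, standing far left on the table. Origin: centre of its underside. To be left alone.
- water_bottle: clear water bottle with a white cap, 66 mm across and 190 mm tall, loose, standing far right on the table. Origin: centre of its underside. To be left alone.
There are look-alikes about, which are no part of the job. Leave any orange look-alike of the timber_house alone.

How it is judged:
By the outcome, as a careful person would: the job done as asked, in the order asked, and still so for the second after the job is handed in, with the robot touching nothing.
It also fails if it takes over 136 s, if anything falls off the work surface, if the arm or the gripper's body presses on something with over 40 N, if the wrist force passes 120 N, or if a joint passes its speed limit or range.

### The arm

A 6-joint arm with a two-finger parallel gripper is mounted at the origin on the work surface. World frame = base frame: x ahead of the robot, y to its left, z up, the work surface at z = 0. Lengths are in m, angles in rad, forces in N, time in s.
With the tool pointing down it reaches from about 0.3 to 0.75 m from the base axis. Payload 8.5 kg.
Tool frame: the origin (TCP) lies between the finger pads; the fingertips stand 22 mm ahead of it and the grasp point (between the pads) lies 3 mm ahead of it (r.tips_ahead is the distance from the TCP to the fingertips, in m); z points along the fingers, y is the line along which they close (so a half turn about z gives the same grasp; the last joint's range is limited). The gripper opens to 85 mm and grips with 20 to 120 N. Pads are 22 mm wide; open, the fingers measure 114 mm over their backs; the gripper's body (76 mm by 85 mm) begins 54 mm behind the grasp point. The pads swing forward as they close: fully open they stand 13 mm farther back than shut.
Start: joints at [-1.387, 0.381, 1.297, -0, 1.464, -0.215], TCP at [0.214, -0.507, 0.253] pointing down, gripper open.
Joint ranges: [-3.11, 3.11], [-0.89, 2.33], [0.22, 2.48], [-1.42, 4.56], [0.17, 2.85], [-2.88, 2.88]. Speed limits (rad/s): [2.39, 2.39, 3.14, 3.14, 3.14, 3.14].

### API

Orientations are given as [roll, pitch, yaw] about the fixed x, y, z axes, in that order (R = Rz(yaw) Ry(pitch) Rx(roll)).
In Python, from workcell import r gives the robot as it stands.
- The arm moves only by the tool arm_command, never from a script. Its argument "commands" is a list of rows, each a list of 3 entries, a list of its own where there are three numbers: the closure, from 0 (fully open) to 1 (shut), then the shift along the tool's x, y, z scaled (see below), then the turn about the tool's z scaled (see below). A call has 1 to 5 rows; each row shifts and turns the commanded pose from where the row before left it, along the tool's axes as they then stand; what a row does not reach is not made up. The controller multiplies each number of a shift by 0.5 m and each number of a turn by 0.15 rad. A row lasts 1/10 s, in which the tool goes at most 50 mm and 8.59 degrees, less where a joint would pass 70% of its speed; a pose out of reach is approached as far as the arm can. A call with a number of a shift or a turn outside -1 to 1 is refused whole. A call with a gripper value outside its range is refused whole. The fingers move at their own pace and stop on an object; "squeeze" is the grip in N (left out, the last holds). Time passes only in rows, so rows that do not move let the fingers close. It gives the time, the measured TCP pose, the force, the opening and the grip force at its end, in the units of the state.
- r.observe(): the state, without advancing time (a new reading comes with each control period).
- r.camera(name): name is "scene" or "top"; returns a dict with "img" (420x560x3 uint8, blue, green, red), "mtx" (3x3 intrinsics, pixels), "k1" (the pictures are not rectified: a ray, as slopes to the right and down, at radius r is drawn at 1 + k1 r^2 times it, then the intrinsics apply), "T" (4x4, takes a point from camera to world coordinates). Camera axes: x right, y up, looking along -z (the intrinsics and any distortion apply to the point x, -y, -z); pixel columns grow to the right and rows downward; lengths in m; the calibration is good to about 2 mm. A picture is of the moment at which its call begins. There is no depth.
- r.job_done(): hands the job in; it is judged then, once.
The state is a dict: "time": time; "joints": joint angles; "joint_velocities": joint speeds; "joint_efforts": joint torques, N m; "position": TCP position; "orientation": TCP orientation; "force": force on the tool from outside, world axes, zero at the start; "ft_torque": the same for the moment, N m; "opening": finger opening in m; "grasp_force": force on a finger pad.
Only numpy, scipy, OpenCV 4.12 (cv2) and the standard library are available. Lean on these libraries where they do the work, as an engineer would, in place of code of your own. Each camera call takes 0.05 s, during which the arm holds its last target. There are 200 camera calls.

## Working session

There is one attempt and no reset: what is moved stays moved. The work goes in short steps, Python scripts to look and compute and a tool call to move; the robot and the scene stay as the last step left them, time stands still between calls to the robot, and variables do not carry over. Pictures are saved under pics/ and viewed, at most 14 in all, crops included, and the job is handed in when it is done.

Besides the shell and the picture viewer there is one more tool, called after "Request:" as a command line: name --argument value ..., lists and objects as JSON in quotes. arm_command: Moves the arm, as the interface text tells. Its arguments: {"type":"object","properties":{"commands":{"type":"array"},"squeeze":{"type":"number"}},"required":["commands"]}

```bash
ls; mkdir -p pics
python3 - <<'E'
from workcell import r
import cv2,numpy as np
for n in("top","scene"):
    c=r.camera(n); cv2.imwrite(f"pics/{n}0.png",c["img"]); np.savez(f"{n}0.npz",**c)
    print(n,c["mtx"].round(1).tolist(),c["k1"],c["T"].round(3).tolist())
print(r.observe())
E
```

```text
pics
top [[389.0, 0.0, 278.3], [0.0, 389.0, 209.6], [0.0, 0.0, 1.0]] -0.01726767430027716 [[-0.027, 0.997, -0.07, 0.515], [-0.999, -0.025, 0.025, -0.06], [0.023, 0.071, 0.997, 1.028], [0.0, 0.0, 0.0, 1.0]]
scene [[466.6, 0.0, 283.4], [0.0, 466.6, 213.0], [0.0, 0.0, 1.0]] -0.01858292129791008 [[-0.288, -0.593, 0.752, 1.481], [0.958, -0.182, 0.223, 0.212], [0.005, 0.784, 0.62, 0.777], [0.0, 0.0, 0.0, 1.0]]
{'time': 0.1, 'joints': array([-1.38729565e+00,  3.81132087e-01,  1.29816977e+00, -1.52595305e-05,
        1.46358295e+00, -2.15297990e-01]), 'joint_velocities': array([-0.00024389, -0.00050281, -0.00241303,  0.00115579, -0.00034059,
        0.00148754]), 'joint_efforts': array([ 2.21041853e-03, -4.49218905e+01, -2.31656420e+01, -2.02745018e-04,
        3.68368273e-03, -2.32719081e-06]), 'position': array([ 0.21352331, -0.50660775,  0.25277676]), 'orientation': array([-3.14032709e+00, -2.61234585e-04,  3.98800148e-01]), 'force': array([ 0.25397703, -0.70765501,  0.09061326]), 'ft_torque': array([-0.01509488, -0.00553798, -0.03211348]), 'grasp_force': 0.0, 'opening': 0.08545607511362549}
```

View pics/top0.png

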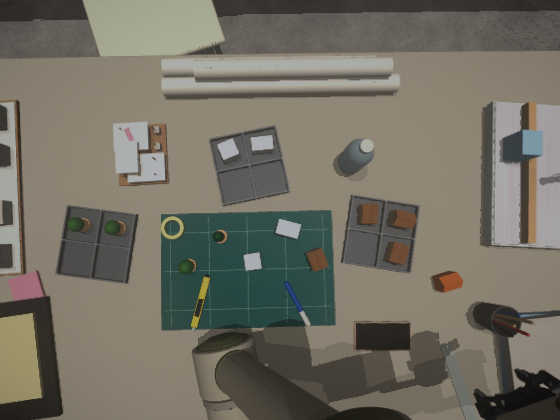

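View pics/scene0.png

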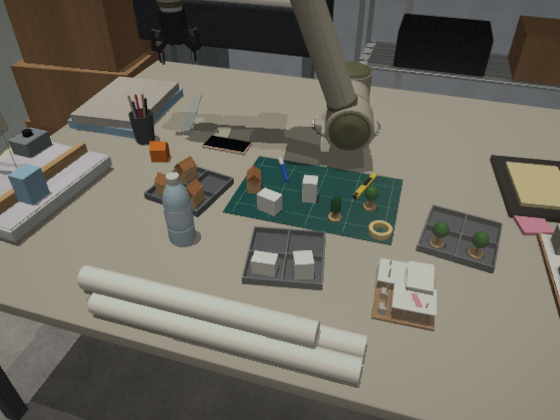

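The top view shows the foam tray at (250,165), the tree tray at (97,243) and the timber tray at (382,233). On the mat are the tower (252,261), slab (288,229), house (317,260), poplar (220,237) and round tree (187,267). The orange house look-alike is at (448,282), the study model at (140,155) and the bottle at (357,155).

```bash
cat > h.py <<'E'
import numpy as np,cv2
def load(n): return dict(np.load(n+".npz"))
def ray(c,uv):
    uv=np.asarray(uv,float).reshape(-1,2);K=c["mtx"]
    d=(uv-K[:2,2])/[K[0,0],K[1,1]]; s=d.copy()
    for _ in range(8): s=d/(1+float(c["k1"])*(s**2).sum(1,keepdims=True))
    v=np.c_[s[:,0],-s[:,1],-np.ones(len(s))]@c["T"][:3,:3].T
    return c["T"][:3,3],v
def onz(c,uv,z):
    o,v=ray(c,uv); return (o+v*((z-o[2])/v[:,2])[:,None])[:,:2]
def proj(c,P):
    p=(np.asarray(P,float).reshape(-1,3)-c["T"][:3,3])@c["T"][:3,:3]
    s=np.c_[p[:,0],-p[:,1]]/-p[:,2:]; s=s*(1+float(c["k1"])*(s**2).sum(1,keepdims=True))
    return s*[c["mtx"][0,0],c["mtx"][1,1]]+c["mtx"][:2,2]
def crop(c,x0,y0,x1,y1,f,name):
    cv2.imwrite(name,cv2.resize(c["img"][y0:y1,x0:x1],None,fx=f,fy=f,interpolation=cv2.INTER_CUBIC))
E
python3 - <<'E'
from h import *
c=load("top0"); crop(c,155,205,345,335,4,"pics/mat.png")
im=c["img"]; 
a=cv2.resize(im[190:295,45:150],None,fx=3.5,fy=3.5,interpolation=2)
b=cv2.resize(im[185:290,330:435],None,fx=3.5,fy=3.5,interpolation=2)
cv2.imwrite("pics/trays.png",cv2.convertScaleAbs(np.hstack([a,b]),alpha=1.8))
g=load("scene0"); crop(g,225,150,425,260,4,"pics/smat.png")
E
```

```text
(no output)
```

View pics/mat.png

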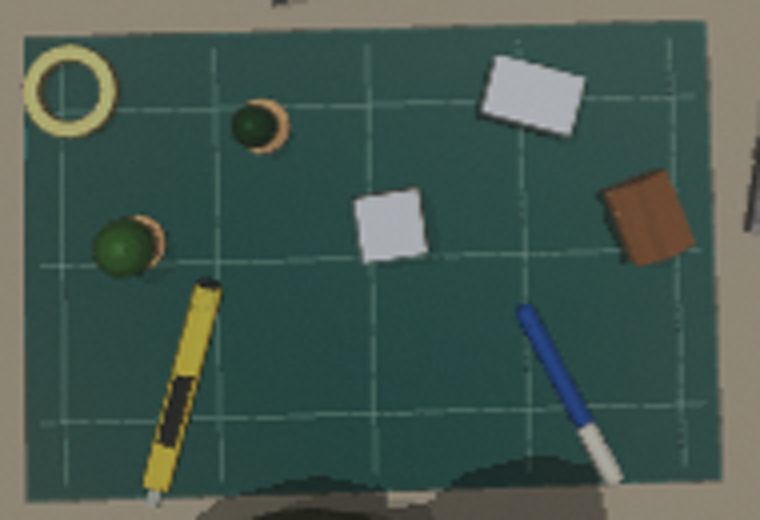

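View pics/trays.png

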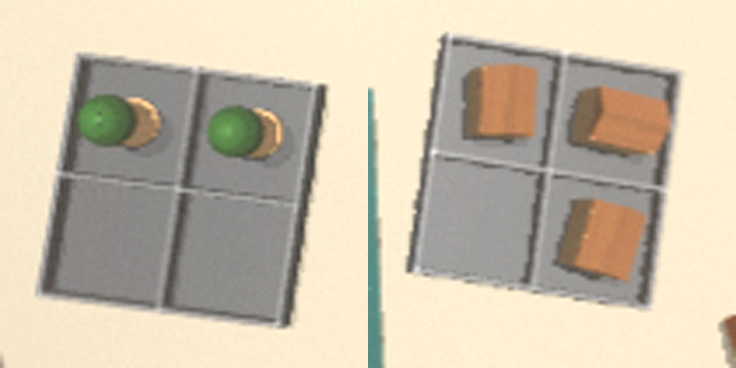

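View pics/smat.png

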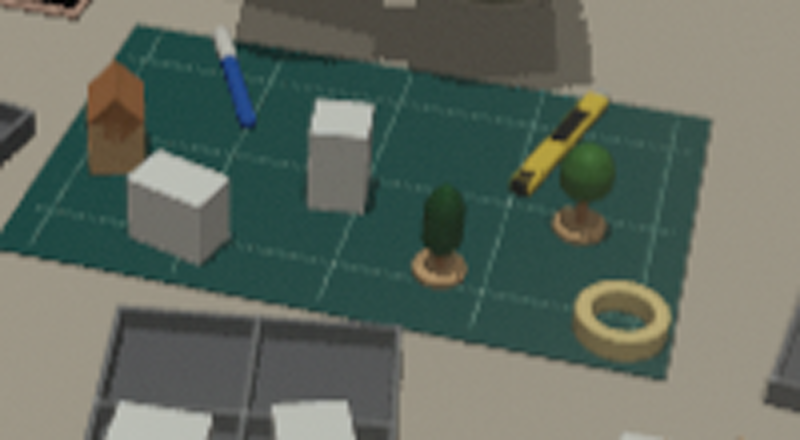

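```bash
cat > m.py <<'E'
from h import *
c=load("top0"); im=c["img"]
def pk(p,f,x0,y0): return (np.array(p,float)+.5)/f-.5+[x0,y0]
def quad(name,uv,z):
    w=onz(c,uv,z); e=np.roll(w,-1,0)-w
    print(name,"ctr",w.mean(0).round(4),"sides",np.linalg.norm(e,axis=1).round(4),"ang",np.degrees(np.arctan2(e[:,1],e[:,0])).round(1))
quad("house",pk([(606,196),(664,170),(694,242),(638,265)],4,155,205),.047)
quad("tower",pk([(355,200),(417,188),(427,256),(364,264)],4,155,205),.068)
quad("slab",pk([(497,56),(584,76),(571,136),(485,113)],4,155,205),.053)
quad("tray_tree",pk([(78,55),(325,85),(287,326),(38,295)],3.5,45,190),.02)
quad("tray_timber",pk([(447-367,35),(681-367,72),(650-367,308),(410-367,270)],3.5,330,185),.02)
quad("tray_foam",[(211,138),(275,127),(288,191),(222,204)],.02)
# foam tops by mask
hsv=cv2.cvtColor(im,cv2.COLOR_BGR2HSV)
def rect(name,mask,box,z):
    m=np.zeros_like(mask);x0,y0,x1,y1=box;m[y0:y1,x0:x1]=mask[y0:y1,x0:x1]
    k=max(cv2.findContours(m,0,cv2.CHAIN_APPROX_NONE)[0],key=cv2.contourArea)
    w=onz(c,k[:,0],z)
    (cx,cy),s,a=cv2.minAreaRect((w*1000).astype(np.float32));print(name,round(cx,1),round(cy,1),np.round(s,1),round(a,1))
wh=((hsv[...,2]>140)&(hsv[...,1]<60)).astype(np.uint8)*255
rect("tower",wh,(235,240,270,280),.068);rect("slab",wh,(268,210,308,248),.053)
gr=(hsv[...,0]<20).astype(np.uint8)*255
gr=cv2.bitwise_and(gr,((hsv[...,1]>90)).astype(np.uint8)*255)
rect("house",gr,(300,242,334,275),.047)
dk=((hsv[...,2]<105)).astype(np.uint8)*255
dk=cv2.morphologyEx(dk,cv2.MORPH_CLOSE,np.ones((5,5)))
for n,b in(("tray_tree",(45,190,150,295)),("tray_timber",(338,185,435,290)),("tray_foam",(200,115,300,208))): rect(n,dk,b,.02)
for n,(u,v),z in(("round",(124,247),.05),("poplar",(255,126),.045)): print(n,onz(c,pk((u,v),4,155,205),z))
print("round foot right edge",onz(c,pk((166,242),4,155,205),.009),"poplar foot",onz(c,pk([(290,127),(262,154),(262,98)],4,155,205),.009))
g=load("scene0")
print("scene feet",onz(g,pk([(580,224),(440,266)],4,225,150),.009))
print("scene crowns",onz(g,pk([(586,172),(444,221)],4,225,150),.048))
print("scene tower top",onz(g,pk([(317,100),(374,101),(371,136),(310,132)],4,225,150),.068))
print("scene slab top",onz(g,pk([(162,151),(230,180),(200,208),(129,181)],4,225,150),.053))
E
python3 m.py
```

```text
house ctr [ 0.4574 -0.1793] sides [0.0401 0.0487 0.0381 0.0474] ang [ -67.7 -159.1  110.4   23.3]
tower ctr [ 0.4578 -0.0172] sides [0.0386 0.0419 0.0388 0.0393] ang [ -80.7 -173.    95.6    6.8]
slab ctr [ 0.5364 -0.1081] sides [0.056  0.0385 0.0557 0.0365] ang [-104.4  166.    73.5  -13.4]
tray_tree ctr [0.5105 0.3829] sides [0.1836 0.1775 0.183  0.177 ] ang [-98.4 170.9  81.5  -8.9]
tray_timber ctr [ 0.5178 -0.3519] sides [0.1786 0.1778 0.1809 0.1771] ang [-100.4  169.5   79.4  -11.2]
tray_foam ctr [ 0.7061 -0.0121] sides [0.1707 0.1733 0.1748 0.1765] ang [ -81.3 -170.2   99.8    8.5]
tower 458.7 -17.0 [38.7 38.4] 7.1
slab 536.9 -107.5 [56.  36.4] 74.2
house 456.8 -179.1 [51.5 41.2] 20.2
tray_tree 510.8 382.6 [187.  179.8] 81.1
tray_timber 517.2 -348.3 [184.3 178.8] 79.4
tray_foam 704.4 -10.9 [180.7 178.3] 10.6
round [[0.44895316 0.14940296]]
poplar [[0.52185825 0.06763784]]
round foot right edge [[0.44863645 0.13105723]] poplar foot [[0.52083949 0.04958873]
 [0.50378966 0.06808009]
 [0.54019712 0.06747442]]
scene feet [[0.44931125 0.1505024 ]
 [0.52211137 0.06889285]]
scene crowns [[0.44325726 0.1489512 ]
 [0.52438863 0.06909185]]
scene tower top [[ 4.41961046e-01 -3.80034047e-02]
 [ 4.31615889e-01 -4.14341253e-04]
 [ 4.73107433e-01  7.41105972e-03]
 [ 4.80590367e-01 -3.26579440e-02]]
scene slab top [[ 0.51052619 -0.12716667]
 [ 0.52871698 -0.07387453]
 [ 0.56378222 -0.08348592]
 [ 0.54936563 -0.13705252]]
```

```bash
cat > p.py <<'E'
import sys,json,numpy as np
from workcell import r
# usage: p.py clos x y z yawdeg [x y z yawdeg ...] : rows from the measured pose
o=r.observe(); p=np.array(o["position"]); y=o["orientation"][2]
print("t",round(o["time"],2),"p",p.round(4),"yaw",round(np.degrees(y),1),"rp",np.round(o["orientation"][:2],3),"open",round(o["opening"],4),"F",np.round(o["force"],1),"tips",r.tips_ahead)
a=list(map(float,sys.argv[1:])); cl=a[0]
for i in range(1,len(a),4):
    t=np.array(a[i:i+3]); ty=np.radians(a[i+3])
    n=int(max(np.ceil(np.linalg.norm(t-p)/.048),np.ceil(abs(ty-y)/.145),1)); d=(t-p)/n; dy=(ty-y)/n; rows=[]
    for k in range(n):
        c,s=np.cos(y),np.sin(y); q=np.array([c*d[0]+s*d[1],s*d[0]-c*d[1],-d[2]])/.5
        rows.append([cl,[round(float(v),3) for v in q],round(-dy/.15,3)]); y+=dy
    p=t
    print("->",t,a[i+3]); 
    for j in range(0,n,5): print("  ",json.dumps(rows[j:j+5]))
E
python3 p.py 0 .40 -.17 .22 7.3 .458 -.017 .15 7.3 .458 -.017 .048 7.3
```

```text
t 0.1 p [ 0.2135 -0.5066  0.2528] yaw 22.8 rp [-3.14 -0.  ] open 0.0855 F [ 0.3 -0.7  0.1] tips 0.022
-> [ 0.4  -0.17  0.22] 7.3
   [[0.0, [0.067, -0.053, 0.007], 0.201], [0.0, [0.066, -0.055, 0.007], 0.201], [0.0, [0.064, -0.057, 0.007], 0.201], [0.0, [0.062, -0.059, 0.007], 0.201], [0.0, [0.06, -0.061, 0.007], 0.201]]
   [[0.0, [0.059, -0.062, 0.007], 0.201], [0.0, [0.057, -0.064, 0.007], 0.201], [0.0, [0.055, -0.066, 0.007], 0.201], [0.0, [0.053, -0.067, 0.007], 0.201]]
-> [ 0.458 -0.017  0.15 ] 7.3
   [[0.0, [0.038, -0.072, 0.035], -0.0], [0.0, [0.038, -0.072, 0.035], -0.0], [0.0, [0.038, -0.072, 0.035], -0.0], [0.0, [0.038, -0.072, 0.035], -0.0]]
-> [ 0.458 -0.017  0.048] 7.3
   [[0.0, [0.0, 0.0, 0.068], -0.0], [0.0, [0.0, 0.0, 0.068], -0.0], [0.0, [0.0, 0.0, 0.068], -0.0]]
```

Request:
arm_command --commands '[[0, [0.067, -0.053, 0.007], 0.2], [0, [0.066, -0.055, 0.007], 0.2], [0, [0.064, -0.057, 0.007], 0.2], [0, [0.062, -0.059, 0.007], 0.2], [0, [0.06, -0.061, 0.007], 0.2]]' --squeeze 25

```text
time: 0.6
position: [0.3172, -0.3175, 0.2355]
orientation: [-3.141, 0.0, 0.247]
force: [-0.1, -0.6, 0.0]
opening: 0.0854
grasp_force: 0.0
```

Request:
arm_command --commands '[[0, [0.059, -0.062, 0.007], 0.2], [0, [0.057, -0.064, 0.007], 0.2], [0, [0.055, -0.066, 0.007], 0.2], [0, [0.053, -0.067, 0.007], 0.2]]'

```text
time: 1.0
position: [0.4007, -0.1679, 0.2216]
orientation: [-3.141, 0.0, 0.127]
force: [0.6, -1.1, 0.7]
opening: 0.0853
grasp_force: 0.0
```

Request:
arm_command --commands '[[0, [0.038, -0.072, 0.035], 0], [0, [0.038, -0.072, 0.035], 0], [0, [0.038, -0.072, 0.035], 0], [0, [0.038, -0.072, 0.035], 0], [0, [0, 0, 0], 0]]'

```text
time: 1.5
position: [0.4567, -0.0132, 0.1498]
orientation: [-3.139, 0.004, 0.134]
force: [0.6, -0.7, -0.2]
opening: 0.0856
grasp_force: 0.0
```

```bash
python3 p.py 0 .458 -.017 .048 7.3
```

```text
t 1.5 p [ 0.4567 -0.0132  0.1498] yaw 7.7 rp [-3.139  0.004] open 0.0856 F [ 0.6 -0.7 -0.2] tips 0.022
-> [ 0.458 -0.017  0.048] 7.3
   [[0.0, [0.001, 0.003, 0.068], 0.014], [0.0, [0.001, 0.003, 0.068], 0.014], [0.0, [0.001, 0.003, 0.068], 0.014]]
```

Request:
arm_command --commands '[[0, [0, 0.002, 0.07], 0], [0, [0, 0.002, 0.068], 0], [0, [0, 0, 0.05], 0], [0, [0, 0, 0.016], 0], [0, [0, 0, 0], 0]]'

```text
time: 2.0
position: [0.4572, -0.0194, 0.0495]
orientation: [-3.141, 0.002, 0.128]
force: [0.4, -0.3, 0.3]
opening: 0.0853
grasp_force: 0.0
```

Request:
arm_command --commands '[[1, [0, 0, 0], 0], [1, [0, 0, 0], 0], [1, [0, 0, 0], 0], [1, [0, 0, 0], 0], [1, [0, 0, 0], 0]]'

```text
time: 2.5
position: [0.4579, -0.0192, 0.0507]
orientation: [3.141, -0.002, 0.129]
force: [-0.4, -0.5, 7.9]
opening: 0.0396
grasp_force: 26.1
```

```bash
python3 p.py 1 .458 -.017 .14 7.3 .6543 .0246 .14 7.3 .6543 .0246 .05 7.3
```

```text
t 2.5 p [ 0.4579 -0.0192  0.0507] yaw 7.4 rp [ 3.141e+00 -2.000e-03] open 0.0396 F [-0.4 -0.5  7.9] tips 0.022
-> [ 0.458 -0.017  0.14 ] 7.3
   [[1.0, [0.0, -0.002, -0.089], 0.005], [1.0, [0.0, -0.002, -0.089], 0.005]]
-> [0.6543 0.0246 0.14  ] 7.3
   [[1.0, [0.08, -0.007, -0.0], -0.0], [1.0, [0.08, -0.007, -0.0], -0.0], [1.0, [0.08, -0.007, -0.0], -0.0], [1.0, [0.08, -0.007, -0.0], -0.0], [1.0, [0.08, -0.007, -0.0], -0.0]]
-> [0.6543 0.0246 0.05  ] 7.3
   [[1.0, [0.0, 0.0, 0.09], -0.0], [1.0, [0.0, 0.0, 0.09], -0.0]]
```

Request:
arm_command --commands '[[1, [0, 0, -0.05], 0], [1, [0, 0, -0.09], 0], [1, [0, 0, -0.04], 0], [1, [0, 0, 0], 0]]'

```text
time: 2.9
position: [0.4585, -0.0193, 0.1425]
orientation: [3.139, -0.006, 0.129]
force: [-0.2, -0.7, -0.3]
opening: 0.0395
grasp_force: 25.4
```

Request:
arm_command --commands '[[1, [0.08, -0.008, 0], 0], [1, [0.08, -0.008, 0], 0], [1, [0.08, -0.008, 0], 0], [1, [0.08, -0.008, 0], 0], [1, [0.08, -0.008, 0], 0]]'

```text
time: 3.4
position: [0.6542, 0.0271, 0.1383]
orientation: [-3.141, 0.002, 0.129]
force: [1.0, -0.9, 0.7]
opening: 0.0401
grasp_force: 25.4
```

Request:
arm_command --commands '[[1, [0, 0, 0.04], 0], [1, [0, 0, 0.06], 0], [1, [0, 0, 0.03], 0], [1, [0, 0, 0], 0], [1, [0, 0, 0], 0]]'

```text
time: 3.9
position: [0.6531, 0.0264, 0.0745]
orientation: [-3.141, 0.001, 0.129]
force: [0.8, -0.6, 0.3]
opening: 0.0398
grasp_force: 25.4
```

```bash
python3 p.py 1 .6543 .0246 .051 7.3
```

```text
t 3.9 p [0.6531 0.0264 0.0745] yaw 7.4 rp [-3.141e+00  1.000e-03] open 0.0398 F [ 0.8 -0.6  0.3] tips 0.022
-> [0.6543 0.0246 0.051 ] 7.3
   [[1.0, [0.002, 0.004, 0.047], 0.009]]
```

Request:
arm_command --commands '[[1, [0, 0.002, 0.02], 0], [1, [0, 0.002, 0.015], 0], [1, [0, 0, 0.01], 0], [1, [0, 0, 0], 0], [1, [0, 0, 0], 0]]'

```text
time: 4.4
position: [0.6534, 0.0244, 0.0523]
orientation: [-3.142, 0.0, 0.129]
force: [-0.2, 0.2, -0.7]
opening: 0.0397
grasp_force: 25.5
```

Request:
arm_command --commands '[[0.35, [0, 0, 0], 0], [0.35, [0, 0, 0], 0], [0.35, [0, 0, 0], 0], [0.35, [0, 0, 0], 0]]'

```text
time: 4.8
position: [0.6534, 0.0245, 0.0524]
orientation: [3.142, -0.0, 0.129]
force: [0.1, -0.9, 0.7]
opening: 0.0555
grasp_force: 0.0
```

```bash
python3 p.py 0 .6543 .0246 .16 7.3 .537 -.1075 .16 74.5  .537 -.1075 .046 74.5
```

```text
t 4.8 p [0.6534 0.0245 0.0524] yaw 7.4 rp [ 3.142 -0.   ] open 0.0555 F [ 0.1 -0.9  0.7] tips 0.022
-> [0.6543 0.0246 0.16  ] 7.3
   [[0.0, [0.001, 0.0, -0.072], 0.003], [0.0, [0.001, 0.0, -0.072], 0.003], [0.0, [0.001, 0.0, -0.072], 0.003]]
-> [ 0.537  -0.1075  0.16  ] 74.5
   [[0.0, [-0.03, 0.026, -0.0], -0.869], [0.0, [-0.033, 0.022, -0.0], -0.869], [0.0, [-0.035, 0.017, -0.0], -0.869], [0.0, [-0.037, 0.013, -0.0], -0.869], [0.0, [-0.039, 0.008, -0.0], -0.869]]
   [[0.0, [-0.039, 0.003, -0.0], -0.869], [0.0, [-0.039, -0.003, -0.0], -0.869], [0.0, [-0.039, -0.008, -0.0], -0.869], [0.0, [-0.037, -0.013, -0.0], -0.869]]
-> [ 0.537  -0.1075  0.046 ] 74.5
   [[0.0, [0.0, 0.0, 0.076], 0.0], [0.0, [0.0, 0.0, 0.076], 0.0], [0.0, [0.0, 0.0, 0.076], 0.0]]
```

Request:
arm_command --commands '[[0.35, [0, 0, -0.06], 0], [0.35, [0, 0, -0.08], 0], [0.35, [0, 0, -0.075], 0], [0, [0, 0, 0], 0]]'

```text
time: 5.2
position: [0.6554, 0.0243, 0.1657]
orientation: [3.139, -0.01, 0.129]
force: [0.4, -0.2, 0.6]
opening: 0.0686
grasp_force: 0.0
```

Request:
arm_command --commands '[[0, [-0.03, 0.026, 0], -0.87], [0, [-0.033, 0.022, 0], -0.87], [0, [-0.035, 0.017, 0], -0.87], [0, [-0.037, 0.013, 0], -0.87], [0, [-0.039, 0.008, 0], -0.87]]'

```text
time: 5.7
position: [0.5875, -0.05, 0.1593]
orientation: [-3.141, 0.0, 0.787]
force: [-0.3, -0.7, 0.1]
opening: 0.0855
grasp_force: 0.0
```

Request:
arm_command --commands '[[0, [-0.039, 0.003, 0], -0.87], [0, [-0.039, -0.003, 0], -0.87], [0, [-0.039, -0.008, 0], -0.87], [0, [-0.037, -0.013, 0], -0.87], [0, [0, 0, 0], 0]]'

```text
time: 6.2
position: [0.5347, -0.1094, 0.1595]
orientation: [-3.141, 0.0, 1.303]
force: [0.3, 0.2, -0.5]
opening: 0.0855
grasp_force: 0.0
```

```bash
python3 p.py 0 .537 -.1075 .046 74.5
python3 - <<'E'
from workcell import r
import cv2,numpy as np
c=r.camera("scene"); cv2.imwrite("pics/s1.png",cv2.resize(c["img"][120:300,150:430],None,fx=2.8,fy=2.8)); np.savez("scene1.npz",**c)
E
```

```text
t 6.2 p [ 0.5347 -0.1094  0.1595] yaw 74.7 rp [-3.141  0.   ] open 0.0855 F [ 0.3  0.2 -0.5] tips 0.022
-> [ 0.537  -0.1075  0.046 ] 74.5
   [[0.0, [0.002, 0.001, 0.076], 0.007], [0.0, [0.002, 0.001, 0.076], 0.007], [0.0, [0.002, 0.001, 0.076], 0.007]]
```

View pics/s1.png

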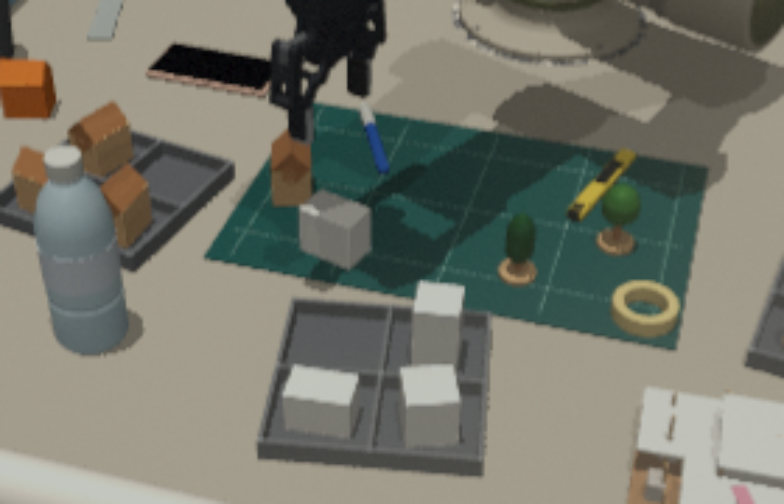

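The tower stands upright in the near-left foam pocket at about (438,325) in the crop, and the other pieces have not moved. The slab is next.

Request:
arm_command --commands '[[0, [0.002, 0.001, 0.07], 0], [0, [0.002, 0.001, 0.08], 0], [0, [0.002, 0.001, 0.05], 0], [0, [0, 0, 0.026], 0], [0, [0, 0, 0], 0]]'

```text
time: 6.75
position: [0.5378, -0.1046, 0.0449]
orientation: [-3.138, -0.001, 1.301]
force: [0.4, -0.4, 0.7]
opening: 0.0854
grasp_force: 0.0
```

Request:
arm_command --commands '[[1, [0, 0, 0], 0], [1, [0, 0, 0], 0], [1, [0, 0, 0], 0], [1, [0, 0, 0], 0], [1, [0, 0, 0], 0]]'

```text
time: 7.25
position: [0.5385, -0.1058, 0.0478]
orientation: [3.14, 0.0, 1.303]
force: [0.4, 0.3, 7.0]
opening: 0.0378
grasp_force: 25.9
```

Request:
arm_command --commands '[[1, [0, 0, -0.05], 0], [1, [0, 0, -0.09], 0], [1, [0, 0, -0.04], 0], [1, [0, 0, 0], 0]]'

```text
time: 7.65
position: [0.5392, -0.1061, 0.1399]
orientation: [3.135, 0.001, 1.303]
force: [-0.4, 0.3, 0.0]
opening: 0.0377
grasp_force: 25.3
```

```bash
python3 p.py 1 .6689 -.0622 .137 95 .6689 -.0622 .07 95
```

```text
t 7.65 p [ 0.5392 -0.1061  0.1399] yaw 74.7 rp [3.135e+00 1.000e-03] open 0.0377 F [-0.4  0.3  0. ] tips 0.022
-> [ 0.6689 -0.0622  0.137 ] 95.0
   [[1.0, [0.051, 0.076, 0.002], -0.789], [1.0, [0.042, 0.081, 0.002], -0.789], [1.0, [0.032, 0.086, 0.002], -0.789]]
-> [ 0.6689 -0.0622  0.07  ] 95.0
   [[1.0, [0.0, 0.0, 0.067], -0.0], [1.0, [0.0, 0.0, 0.067], -0.0]]
```

Request:
arm_command --commands '[[1, [0.05, 0.076, 0], -0.79], [1, [0.042, 0.081, 0], -0.79], [1, [0.032, 0.086, 0], -0.79], [1, [0, 0, 0.05], 0], [1, [0, 0, 0.08], 0]]'

```text
time: 8.15
position: [0.6696, -0.0617, 0.0714]
orientation: [3.138, 0.001, 1.66]
force: [-0.2, -0.5, -0.9]
opening: 0.0375
grasp_force: 25.4
```

Request:
arm_command --commands '[[1, [0, 0, 0.01], 0], [1, [0, 0, 0], 0], [1, [0, 0, 0], 0]]'

```text
time: 8.45
position: [0.6686, -0.0625, 0.0684]
orientation: [3.14, 0.001, 1.658]
force: [0.7, -0.6, 0.2]
opening: 0.0378
grasp_force: 25.3
```

```bash
python3 p.py 1 .6689 -.0622 .0485 95
```

```text
t 8.45 p [ 0.6686 -0.0625  0.0684] yaw 95.0 rp [3.14e+00 1.00e-03] open 0.0378 F [ 0.7 -0.6  0.2] tips 0.022
-> [ 0.6689 -0.0622  0.0485] 95.0
   [[1.0, [0.001, 0.001, 0.04], 0.003]]
```

Request:
arm_command --commands '[[1, [0, 0, 0.02], 0], [1, [0, 0, 0.013], 0], [1, [0, 0, 0.008], 0], [1, [0, 0, 0], 0], [1, [0, 0, 0], 0]]'

```text
time: 8.95
position: [0.668, -0.0623, 0.0483]
orientation: [3.14, 0.001, 1.659]
force: [-4.5, 1.5, 12.6]
opening: 0.0376
grasp_force: 26.0
```

Request:
arm_command --commands '[[0.38, [0, 0, 0], 0], [0.38, [0, 0, 0], 0], [0.38, [0, 0, 0], 0], [0.38, [0, 0, 0], 0]]'

```text
time: 9.35
position: [0.6679, -0.0622, 0.046]
orientation: [-3.141, -0.0, 1.659]
force: [-0.6, 0.5, -0.6]
opening: 0.0532
grasp_force: 0.0
```

Request:
arm_command --commands '[[0.38, [0, 0, -0.06], 0], [0.38, [0, 0, -0.08], 0], [0.38, [0, 0, -0.08], 0], [0, [0, 0, 0], 0]]'

```text
time: 9.75
position: [0.67, -0.0627, 0.1625]
orientation: [3.131, 0.004, 1.659]
force: [0.5, -0.9, 0.1]
opening: 0.0659
grasp_force: 0.0
```

```bash
python3 p.py 0 .449 .15 .16 60 .449 .15 .051 60
```

```text
t 9.75 p [ 0.67   -0.0627  0.1625] yaw 95.0 rp [3.131 0.004] open 0.0659 F [ 0.5 -0.9  0.1] tips 0.022
-> [0.449 0.15  0.16 ] 60.0
   [[0.0, [0.066, -0.058, 0.001], 0.583], [0.0, [0.061, -0.063, 0.001], 0.583], [0.0, [0.055, -0.068, 0.001], 0.583], [0.0, [0.049, -0.073, 0.001], 0.583], [0.0, [0.042, -0.077, 0.001], 0.583]]
   [[0.0, [0.036, -0.08, 0.001], 0.583], [0.0, [0.028, -0.083, 0.001], 0.583]]
-> [0.449 0.15  0.051] 60.0
   [[0.0, [0.0, 0.0, 0.073], -0.0], [0.0, [0.0, 0.0, 0.073], -0.0], [0.0, [0.0, 0.0, 0.073], -0.0]]
```

Request:
arm_command --commands '[[0, [0.066, -0.058, 0.001], 0.58], [0, [0.061, -0.063, 0.001], 0.58], [0, [0.055, -0.068, 0.001], 0.58], [0, [0.049, -0.073, 0.001], 0.58], [0, [0.042, -0.077, 0.001], 0.58]]'

```text
time: 10.25
position: [0.508, 0.0905, 0.1532]
orientation: [-3.141, 0.0, 1.22]
force: [0.7, 0.5, -0.1]
opening: 0.0853
grasp_force: 0.0
```

Request:
arm_command --commands '[[0, [0.036, -0.08, 0.001], 0.58], [0, [0.028, -0.083, 0.001], 0.58], [0, [0, 0, 0], 0], [0, [0, 0, 0], 0]]'

```text
time: 10.65
position: [0.4461, 0.1506, 0.1527]
orientation: [3.141, -0.0, 1.052]
force: [-0.3, -0.1, -0.0]
opening: 0.0855
grasp_force: 0.0
```

```bash
python3 p.py 0 .449 .15 .051 60
```

```text
t 10.65 p [0.4461 0.1506 0.1527] yaw 60.3 rp [ 3.141 -0.   ] open 0.0855 F [-0.3 -0.1 -0. ] tips 0.022
-> [0.449 0.15  0.051] 60.0
   [[0.0, [0.001, 0.002, 0.068], 0.011], [0.0, [0.001, 0.002, 0.068], 0.011], [0.0, [0.001, 0.002, 0.068], 0.011]]
```

Request:
arm_command --commands '[[0, [0.001, 0.002, 0.07], 0], [0, [0.001, 0.002, 0.07], 0], [0, [0, 0.002, 0.045], 0], [0, [0, 0, 0.018], 0], [0, [0, 0, 0], 0]]'

```text
time: 11.15
position: [0.4498, 0.149, 0.0505]
orientation: [-3.14, 0.001, 1.049]
force: [-0.4, 0.4, 0.1]
opening: 0.0851
grasp_force: 0.0
```

Request:
arm_command --commands '[[1, [0, 0, 0], 0], [1, [0, 0, 0], 0], [1, [0, 0, 0], 0], [1, [0, 0, 0], 0], [1, [0, 0, 0], 0]]'

```text
time: 11.65
position: [0.4498, 0.1497, 0.0521]
orientation: [3.14, -0.001, 1.05]
force: [-1.3, 0.7, 6.0]
opening: 0.0354
grasp_force: 25.5
```

Request:
arm_command --commands '[[1, [0, 0, -0.05], 0], [1, [0, 0, -0.09], 0], [1, [0, 0, -0.05], 0], [1, [0, 0, 0], 0]]'

```text
time: 12.05
position: [0.4508, 0.1498, 0.1496]
orientation: [3.136, -0.004, 1.05]
force: [0.5, -0.4, -0.7]
opening: 0.0352
grasp_force: 25.3
```

```bash
python3 p.py 1 .4737 .4329 .145 60 .4737 .4329 .075 60;  python3 - <<'E'
from workcell import r
import cv2,numpy as np
c=r.camera("scene"); cv2.imwrite("pics/s2.png",cv2.resize(c["img"][120:300,220:500],None,fx=2.8,fy=2.8))
E
```

```text
t 12.05 p [0.4508 0.1498 0.1496] yaw 60.2 rp [ 3.136 -0.004] open 0.0352 F [ 0.5 -0.4 -0.7] tips 0.022
-> [0.4737 0.4329 0.145 ] 60.0
   [[1.0, [0.086, -0.04, 0.002], 0.003], [1.0, [0.086, -0.04, 0.002], 0.003], [1.0, [0.086, -0.04, 0.002], 0.003], [1.0, [0.086, -0.04, 0.002], 0.003], [1.0, [0.086, -0.04, 0.002], 0.003]]
   [[1.0, [0.086, -0.041, 0.002], 0.003]]
-> [0.4737 0.4329 0.075 ] 60.0
   [[1.0, [0.0, 0.0, 0.07], -0.0], [1.0, [0.0, 0.0, 0.07], -0.0]]
```

View pics/s2.png

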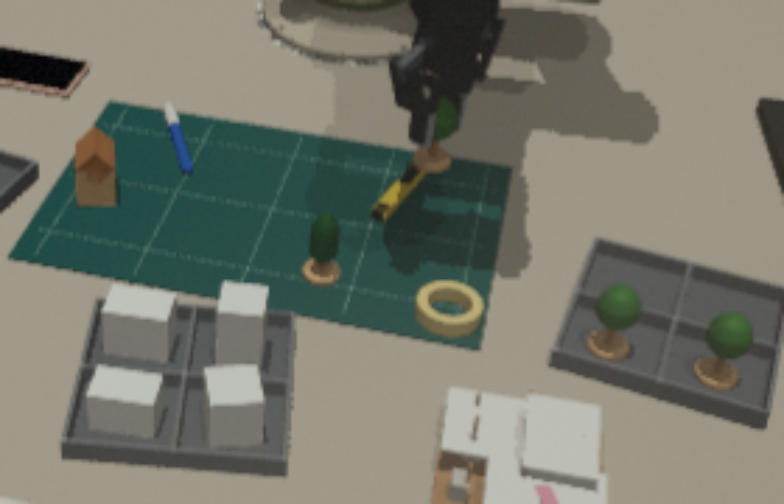

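The slab is upright in the near-right foam pocket at about (140,322) in the crop. The round tree is held upright at (437,135).

Request:
arm_command --commands '[[1, [0.086, -0.04, 0.002], 0], [1, [0.086, -0.04, 0.002], 0], [1, [0.086, -0.04, 0.002], 0], [1, [0.086, -0.04, 0.002], 0], [1, [0.086, -0.04, 0.002], 0]]'

```text
time: 12.6
position: [0.469, 0.3876, 0.1396]
orientation: [-3.14, 0.002, 1.05]
force: [1.1, -0.5, -0.6]
opening: 0.0351
grasp_force: 25.3
```

Request:
arm_command --commands '[[1, [0.086, -0.04, 0.002], 0], [1, [0, 0, 0.05], 0], [1, [0, 0, 0.07], 0], [1, [0, 0, 0.01], 0], [1, [0, 0, 0], 0]]'

```text
time: 13.1
position: [0.4733, 0.4326, 0.0739]
orientation: [-3.14, 0.003, 1.05]
force: [0.6, -0.4, 0.9]
opening: 0.0347
grasp_force: 25.3
```

```bash
python3 p.py 1 .4737 .4329 .053 60
```

```text
t 13.1 p [0.4733 0.4326 0.0739] yaw 60.1 rp [-3.14e+00  3.00e-03] open 0.0347 F [ 0.6 -0.4  0.9] tips 0.022
-> [0.4737 0.4329 0.053 ] 60.0
   [[1.0, [0.001, 0.0, 0.042], 0.016]]
```

Request:
arm_command --commands '[[1, [0, 0, 0.02], 0], [1, [0, 0, 0.012], 0], [1, [0, 0, 0.006], 0], [1, [0, 0, 0.003], 0], [1, [0, 0, 0], 0]]'

```text
time: 13.6
position: [0.4739, 0.433, 0.055]
orientation: [3.141, -0.0, 1.05]
force: [0.5, -0.4, -0.3]
opening: 0.0355
grasp_force: 25.3
```

Request:
arm_command --commands '[[0.38, [0, 0, 0], 0], [0.38, [0, 0, 0], 0], [0.38, [0, 0, 0], 0], [0.38, [0, 0, 0], 0]]'

```text
time: 14.0
position: [0.4738, 0.4331, 0.055]
orientation: [3.142, -0.0, 1.05]
force: [-0.9, -0.3, -0.3]
opening: 0.0528
grasp_force: 0.0
```

Request:
arm_command --commands '[[0.38, [0, 0, -0.06], 0], [0.38, [0, 0, -0.08], 0], [0.38, [0, 0, -0.08], 0], [0, [0, 0, 0], 0]]'

```text
time: 14.4
position: [0.4755, 0.4342, 0.1709]
orientation: [3.137, -0.01, 1.05]
force: [0.8, -0.1, 0.3]
opening: 0.066
grasp_force: 0.0
```

```bash
python3 p.py 0 .522 .068 .155 60 .522 .068 .051 60
```

```text
t 14.4 p [0.4755 0.4342 0.1709] yaw 60.2 rp [ 3.137 -0.01 ] open 0.066 F [ 0.8 -0.1  0.3] tips 0.022
-> [0.522 0.068 0.155] 60.0
   [[0.0, [-0.074, 0.056, 0.004], 0.002], [0.0, [-0.074, 0.056, 0.004], 0.002], [0.0, [-0.074, 0.056, 0.004], 0.002], [0.0, [-0.074, 0.056, 0.004], 0.002], [0.0, [-0.074, 0.056, 0.004], 0.002]]
   [[0.0, [-0.074, 0.056, 0.004], 0.002], [0.0, [-0.074, 0.056, 0.004], 0.002], [0.0, [-0.073, 0.056, 0.004], 0.002]]
-> [0.522 0.068 0.051] 60.0
   [[0.0, [0.0, 0.0, 0.069], 0.0], [0.0, [0.0, 0.0, 0.069], 0.0], [0.0, [0.0, 0.0, 0.069], 0.0]]
```

Request:
arm_command --commands '[[0, [-0.074, 0.056, 0.004], 0], [0, [-0.074, 0.056, 0.004], 0], [0, [-0.074, 0.056, 0.004], 0], [0, [-0.074, 0.056, 0.004], 0], [0, [-0.074, 0.056, 0.004], 0]]'

```text
time: 14.9
position: [0.5029, 0.2012, 0.1544]
orientation: [-3.141, 0.0, 1.05]
force: [1.6, -0.5, -0.9]
opening: 0.0854
grasp_force: 0.0
```

Request:
arm_command --commands '[[0, [-0.074, 0.056, 0.004], 0], [0, [-0.074, 0.056, 0.004], 0], [0, [-0.073, 0.056, 0.004], 0], [0, [0, 0, 0], 0], [0, [0, 0, 0], 0]]'

```text
time: 15.4
position: [0.5209, 0.0646, 0.1485]
orientation: [-3.141, 0.0, 1.048]
force: [-0.3, 0.9, 0.2]
opening: 0.0851
grasp_force: 0.0
```

```bash
python3 p.py 0 .522 .068 .049 60
```

```text
t 15.4 p [0.5209 0.0646 0.1485] yaw 60.0 rp [-3.141  0.   ] open 0.0851 F [-0.3  0.9  0.2] tips 0.022
-> [0.522 0.068 0.049] 60.0
   [[0.0, [0.002, -0.001, 0.066], 0.001], [0.0, [0.002, -0.001, 0.066], 0.001], [0.0, [0.002, -0.001, 0.066], 0.001]]
```

Request:
arm_command --commands '[[0, [0.002, 0, 0.07], 0], [0, [0.002, 0, 0.07], 0], [0, [0.002, -0.001, 0.04], 0], [0, [0, 0, 0.018], 0], [0, [0, 0, 0], 0]]'

```text
time: 15.9
position: [0.5216, 0.0691, 0.0491]
orientation: [-3.14, 0.001, 1.051]
force: [0.1, -0.6, 0.7]
opening: 0.0848
grasp_force: 0.0
```

Request:
arm_command --commands '[[1, [0, 0, 0], 0], [1, [0, 0, 0], 0], [1, [0, 0, 0], 0], [1, [0, 0, 0], 0], [1, [0, 0, 0], 0]]'

```text
time: 16.4
position: [0.5223, 0.0681, 0.0504]
orientation: [3.141, -0.001, 1.05]
force: [0.2, -0.2, 4.4]
opening: 0.0254
grasp_force: 25.3
```

Request:
arm_command --commands '[[1, [0, 0, -0.05], 0], [1, [0, 0, -0.09], 0], [1, [0, 0, -0.05], 0], [1, [0, 0, 0], 0]]'

```text
time: 16.8
position: [0.5234, 0.068, 0.1482]
orientation: [3.135, -0.003, 1.05]
force: [0.1, 0.1, -1.1]
opening: 0.0258
grasp_force: 25.0
```

```bash
python3 p.py 1 .4603 .3459 .145 60 .4603 .3459 .075 60
```

```text
t 16.8 p [0.5234 0.068  0.1482] yaw 60.2 rp [ 3.135e+00 -3.000e-03] open 0.0258 F [ 0.1  0.1 -1.1] tips 0.022
-> [0.4603 0.3459 0.145 ] 60.0
   [[1.0, [0.07, -0.064, 0.001], 0.003], [1.0, [0.07, -0.064, 0.001], 0.003], [1.0, [0.07, -0.064, 0.001], 0.003], [1.0, [0.07, -0.064, 0.001], 0.003], [1.0, [0.07, -0.064, 0.001], 0.003]]
   [[1.0, [0.07, -0.065, 0.001], 0.003]]
-> [0.4603 0.3459 0.075 ] 60.0
   [[1.0, [0.0, 0.0, 0.07], 0.0], [1.0, [0.0, 0.0, 0.07], 0.0]]
```

Request:
arm_command --commands '[[1, [0.07, -0.064, 0.001], 0], [1, [0.07, -0.064, 0.001], 0], [1, [0.07, -0.064, 0.001], 0], [1, [0.07, -0.064, 0.001], 0], [1, [0.07, -0.064, 0.001], 0]]'

```text
time: 17.3
position: [0.4693, 0.3012, 0.1413]
orientation: [-3.141, 0.001, 1.05]
force: [0.6, -1.0, -0.4]
opening: 0.0255
grasp_force: 25.0
```

Request:
arm_command --commands '[[1, [0.07, -0.064, 0.001], 0], [1, [0, 0, 0.05], 0], [1, [0, 0, 0.07], 0], [1, [0, 0, 0.01], 0], [1, [0, 0, 0], 0]]'

```text
time: 17.8
position: [0.4597, 0.3454, 0.0759]
orientation: [-3.14, 0.002, 1.049]
force: [0.5, -0.4, 0.1]
opening: 0.0258
grasp_force: 25.0
```

```bash
python3 p.py 1 .4603 .3459 .051 60
```

```text
t 17.8 p [0.4597 0.3454 0.0759] yaw 60.1 rp [-3.14e+00  2.00e-03] open 0.0258 F [ 0.5 -0.4  0.1] tips 0.022
-> [0.4603 0.3459 0.051 ] 60.0
   [[1.0, [0.001, 0.001, 0.05], 0.015]]
```

Request:
arm_command --commands '[[1, [0, 0, 0.026], 0], [1, [0, 0, 0.014], 0], [1, [0, 0, 0.007], 0], [1, [0, 0, 0.003], 0], [1, [0, 0, 0], 0]]'

```text
time: 18.3
position: [0.4601, 0.3458, 0.0519]
orientation: [3.142, -0.0, 1.05]
force: [-0.5, 0.4, -0.1]
opening: 0.0258
grasp_force: 25.0
```

Request:
arm_command --commands '[[0.45, [0, 0, 0], 0], [0.45, [0, 0, 0], 0], [0.45, [0, 0, 0], 0], [0.45, [0, 0, 0], 0]]'

```text
time: 18.7
position: [0.4601, 0.3459, 0.052]
orientation: [3.141, -0.0, 1.05]
force: [-0.0, -0.2, -0.2]
opening: 0.0472
grasp_force: 0.0
```

Request:
arm_command --commands '[[0.45, [0, 0, -0.06], 0], [0.45, [0, 0, -0.08], 0], [0.45, [0, 0, -0.08], 0], [0, [0, 0, 0], 0]]'

```text
time: 19.1
position: [0.4618, 0.3468, 0.1672]
orientation: [3.136, -0.008, 1.05]
force: [-0.1, 1.0, -0.7]
opening: 0.0601
grasp_force: 0.0
```

```bash
python3 p.py 0 .5 .1 .155 85 .457 -.179 .155 111.5
python3 - <<'E'
from workcell import r
import cv2,numpy as np
c=r.camera("top"); np.savez("top1.npz",**c)
E
```

```text
t 19.1 p [0.4618 0.3468 0.1672] yaw 60.2 rp [ 3.136 -0.008] open 0.0601 F [-0.1  1.  -0.7] tips 0.022
-> [0.5   0.1   0.155] 85.0
   [[0.0, [-0.065, 0.052, 0.004], -0.482], [0.0, [-0.069, 0.047, 0.004], -0.482], [0.0, [-0.072, 0.042, 0.004], -0.482], [0.0, [-0.075, 0.037, 0.004], -0.482], [0.0, [-0.077, 0.031, 0.004], -0.482]]
   [[0.0, [-0.079, 0.026, 0.004], -0.482]]
-> [ 0.457 -0.179  0.155] 111.5
   [[0.0, [-0.094, -0.006, -0.0], -0.514], [0.0, [-0.093, -0.013, -0.0], -0.514], [0.0, [-0.092, -0.021, -0.0], -0.514], [0.0, [-0.09, -0.028, -0.0], -0.514], [0.0, [-0.088, -0.034, -0.0], -0.514]]
   [[0.0, [-0.085, -0.041, -0.0], -0.514]]
```

Request:
arm_command --commands '[[0, [-0.065, 0.052, 0.004], -0.48], [0, [-0.069, 0.047, 0.004], -0.48], [0, [-0.072, 0.042, 0.004], -0.48], [0, [-0.075, 0.037, 0.004], -0.48], [0, [-0.077, 0.031, 0.004], -0.48]]'

```text
time: 19.65
position: [0.4909, 0.1382, 0.1507]
orientation: [-3.14, 0.0, 1.413]
force: [1.1, 0.3, 0.6]
opening: 0.0852
grasp_force: 0.0
```

Request:
arm_command --commands '[[0, [-0.079, 0.026, 0.004], -0.48], [0, [-0.094, -0.006, 0], -0.51], [0, [-0.093, -0.013, 0], -0.51], [0, [-0.092, -0.021, 0], -0.51], [0, [-0.09, -0.028, 0], -0.51]]'

```text
time: 20.15
position: [0.4676, -0.0888, 0.1488]
orientation: [-3.14, -0.001, 1.791]
force: [1.3, -0.1, 0.5]
opening: 0.0857
grasp_force: 0.0
```

Request:
arm_command --commands '[[0, [-0.088, -0.034, 0], -0.51], [0, [-0.085, -0.041, 0], -0.51], [0, [0, 0, 0], 0], [0, [0, 0, 0], 0]]'

```text
time: 20.55
position: [0.4535, -0.1809, 0.1488]
orientation: [-3.14, -0.002, 1.938]
force: [0.0, -0.6, 0.1]
opening: 0.0852
grasp_force: 0.0
```

```bash
python3 p.py 0 .457 -.179 .049 111.5
python3 - <<'E'
from workcell import r
import cv2,numpy as np
c=r.camera("scene"); a=cv2.resize(c["img"][120:300,220:520],None,fx=2.6,fy=2.6); cv2.imwrite("pics/s3.png",a)
E
```

```text
t 20.55 p [ 0.4535 -0.1809  0.1488] yaw 111.0 rp [-3.14e+00 -2.00e-03] open 0.0852 F [ 0.  -0.6  0.1] tips 0.022
-> [ 0.457 -0.179  0.049] 111.5
   [[0.0, [0.0, 0.003, 0.067], -0.018], [0.0, [0.0, 0.003, 0.067], -0.018], [0.0, [0.0, 0.003, 0.067], -0.018]]
```

View pics/s3.png

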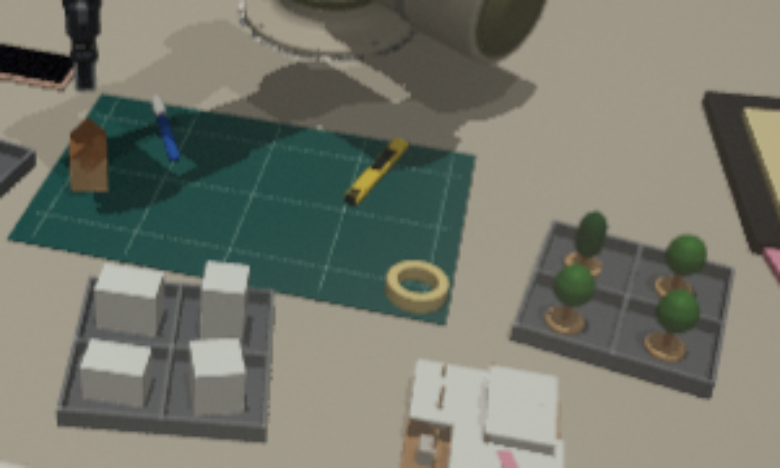

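Both trees stand upright in the near pockets of the tree tray, the poplar at (590,245) and the round one at (683,265). The house is undisturbed at (88,160).

Request:
arm_command --commands '[[0, [0, 0.003, 0.07], 0], [0, [0, 0.003, 0.07], 0], [0, [0, 0.003, 0.04], 0], [0, [0, 0, 0.018], 0], [0, [0, 0, 0], 0]]'

```text
time: 21.1
position: [0.4582, -0.1776, 0.0501]
orientation: [-3.14, -0.002, 1.942]
force: [0.2, -0.9, 0.5]
opening: 0.0856
grasp_force: 0.0
```

Request:
arm_command --commands '[[1, [0, 0, 0], 0], [1, [0, 0, 0], 0], [1, [0, 0, 0], 0], [1, [0, 0, 0], 0], [1, [0, 0, 0], 0]]' --squeeze 35

```text
time: 21.6
position: [0.4588, -0.1791, 0.052]
orientation: [3.14, 0.002, 1.941]
force: [0.1, 1.2, 5.1]
opening: 0.0498
grasp_force: 36.3
```

Request:
arm_command --commands '[[1, [0, 0, -0.05], 0], [1, [0, 0, -0.09], 0], [1, [0, 0, -0.05], 0], [1, [0, 0, 0], 0]]'

```text
time: 22.0
position: [0.4595, -0.1797, 0.1496]
orientation: [3.137, 0.007, 1.941]
force: [0.3, 0.1, -0.5]
opening: 0.0494
grasp_force: 36.6
```

```bash
python3 p.py 1 .4827 -.2996 .145 90 .4827 -.2996 .075 90
```

```text
t 22.0 p [ 0.4595 -0.1797  0.1496] yaw 111.2 rp [3.137 0.007] open 0.0494 F [ 0.3  0.1 -0.5] tips 0.022
-> [ 0.4827 -0.2996  0.145 ] 90.0
   [[1.0, [-0.08, -0.015, 0.003], 0.822], [1.0, [-0.081, -0.005, 0.003], 0.822], [1.0, [-0.081, 0.005, 0.003], 0.822]]
-> [ 0.4827 -0.2996  0.075 ] 90.0
   [[1.0, [0.0, 0.0, 0.07], 0.0], [1.0, [0.0, 0.0, 0.07], 0.0]]
```

Request:
arm_command --commands '[[1, [-0.08, -0.015, 0.003], 0.82], [1, [-0.081, -0.005, 0.003], 0.82], [1, [-0.081, 0.005, 0.003], 0.82], [1, [0, 0, 0], 0]]'

```text
time: 22.4
position: [0.4809, -0.3028, 0.1401]
orientation: [3.141, 0.001, 1.565]
force: [0.5, -0.2, -1.6]
opening: 0.0499
grasp_force: 36.5
```

Request:
arm_command --commands '[[1, [0, 0, 0.05], 0], [1, [0, 0, 0.07], 0], [1, [0, 0, 0.01], 0], [1, [0, 0, 0], 0], [1, [0, 0, 0], 0]]'

```text
time: 22.9
position: [0.4813, -0.2988, 0.0776]
orientation: [3.14, 0.001, 1.572]
force: [-0.6, 0.6, 0.4]
opening: 0.0499
grasp_force: 36.5
```

```bash
python3 p.py 1 .4827 -.2996 .052 90
python3 - <<'E'
from h import *
from workcell import r
c=r.camera("scene"); cv2.imwrite("pics/s4.png",cv2.resize(c["img"][130:250,120:300],None,fx=4,fy=4))
E
```

```text
t 22.9 p [ 0.4813 -0.2988  0.0776] yaw 90.1 rp [3.14e+00 1.00e-03] open 0.0499 F [-0.6  0.6  0.4] tips 0.022
-> [ 0.4827 -0.2996  0.052 ] 90.0
   [[1.0, [-0.002, 0.003, 0.051], 0.01]]
```

View pics/s4.png

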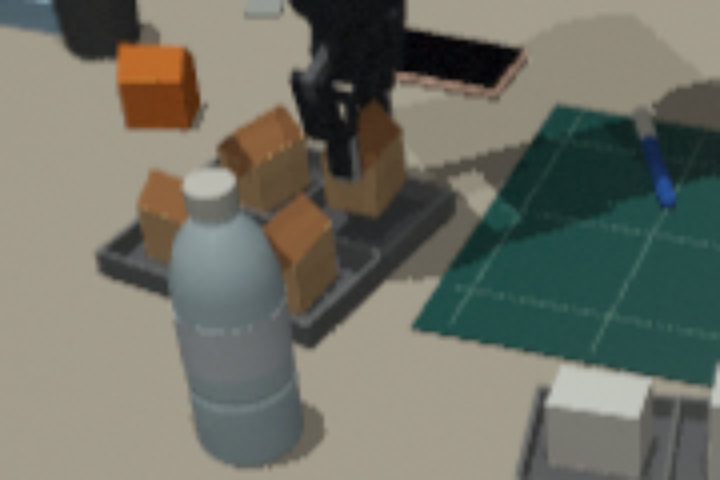

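The house is held upright at (365,165) in the crop, above the empty pocket and clear of the neighbouring houses. I'm lowering it now.

Request:
arm_command --commands '[[1, [-0.001, 0.002, 0.026], 0], [1, [0, 0, 0.014], 0], [1, [0, 0, 0.008], 0], [1, [0, 0, 0.003], 0], [1, [0, 0, 0], 0]]'

```text
time: 23.45
position: [0.4815, -0.2989, 0.0529]
orientation: [-3.141, 0.001, 1.572]
force: [-6.6, 5.5, 23.1]
opening: 0.0494
grasp_force: 38.4
```

Request:
arm_command --commands '[[0.25, [0, 0, 0], 0], [0.25, [0, 0, 0], 0], [0.25, [0, 0, 0], 0], [0.25, [0, 0, 0], 0]]'

```text
time: 23.85
position: [0.4818, -0.2991, 0.0505]
orientation: [-3.141, -0.0, 1.572]
force: [0.3, -0.5, 0.2]
opening: 0.0637
grasp_force: 0.0
```

Request:
arm_command --commands '[[0.25, [0, 0, -0.06], 0], [0.25, [0, 0, -0.08], 0], [0.25, [0, 0, -0.09], 0], [0.25, [0, 0, -0.09], 0], [0.25, [0, 0, 0], 0]]'

```text
time: 24.35
position: [0.4834, -0.3005, 0.2168]
orientation: [3.133, 0.008, 1.572]
force: [-0.3, 1.0, -0.6]
opening: 0.0639
grasp_force: 0.0
```

Request:
arm_command --commands '[[0.25, [0, 0.08, 0], 0], [0.25, [0, -0.08, 0], 0], [0.25, [0.08, -0.05, 0], 0], [0.25, [0.08, -0.05, 0], 0], [0.25, [0.08, -0.05, 0], 0]]'

```text
time: 24.85
position: [0.4053, -0.1778, 0.2098]
orientation: [-3.14, -0.001, 1.571]
force: [0.9, 0.7, 0.5]
opening: 0.0641
grasp_force: 0.0
```

Run:
```python
from h import *
from workcell import r
c=r.camera("scene"); s=c["img"][130:330,120:520]
t=r.camera("top")["img"][110:300,40:440]
cv2.imwrite("pics/end.png",np.vstack([cv2.resize(s,(600,300)),cv2.resize(t,(600,285))]))
```

```text
(no output)
```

View pics/end.png

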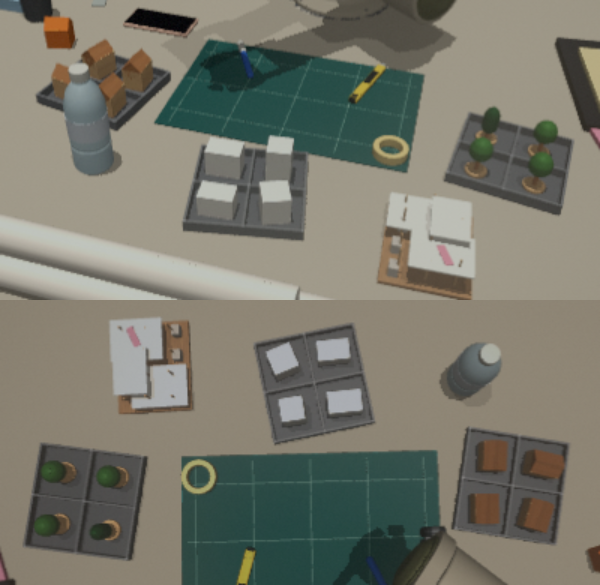

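All five pieces stand upright, each in its own pocket, with both the study model (top view, 150,365) and the bottle (473,370) undisturbed.

```bash
python3 -c "
from workcell import r
print(r.job_done())"
```

```text
the job is handed in; nothing more can be done
None
```

All five pieces are sorted upright into the empty pockets of the correct trays, with the study model and water bottle untouched, and the job was handed in at about 25 s of the 136 s allowed.

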